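# Seal a fermenting crock and seat its airlock

### The job

Close up the fermenting crock for me. The lid is only laid on: press it down with light pushes on the blue dots round its edge, point by point, until it sits flush on the rim all round and no blue gasket shows; do this first, while the open neck still lets the air out. Then take the airlock off the saucer, set its tapered bung upright into the neck in the middle of the lid and tap or press it fully home, so that its shoulder rests on the neck and it stays there by itself, and leave the bowl, the spice jar and the wooden spoon where they are.

Things in the scene. Friction and masses are not known exactly. Their poses are not given: they have to be found in the camera images.
- crock: Round grey-green stoneware crock, 162 mm across the belly, 86 mm high, with two small ear handles; too heavy to move, its place on the worktop varies. Origin at the centre of its underside, z up. The rim's top is 86 mm above the origin, 153 mm across. At the start the white lid lies loosely on it, about 6 to 7 mm too high.
- lid_mark_fl (a point): Blue thumb dot (14 mm across) on the flat top of the white round lid (154 mm across, flange 8 mm thick), 60 mm from the lid's centre; the front left of four dots, 90 degrees apart. The point lies on the lid's top surface. Seated, it stands 94 mm above the crock's underside; at the start about 100 mm.
- lid_mark_fr (a point): The same, front right dot. Below the flange the lid has a tapered plug with a blue gasket; friction holds it wherever it is pushed to, and the lid tips by up to 3 degrees while one side is lower.
- lid_mark_br (a point): The same, back right dot. A push of about 8 to 15 N on a dot seats that side; pushing one dot down may raise the opposite edge a little, so a second round can be needed.
- lid_mark_bl (a point): The same, back left dot.
- neck_mouth (a point): Centre of the mouth of the lid's neck, at the level of its top edge; z along the neck's axis, up. The neck stands in the lid's centre: 62 mm outside diameter, its top 16 mm above the lid's flat top. Its blue rubber grommet is a tapered socket that matches the bung: the loose bung drops in freely by about 30 mm, then grips.
- airlock_grip (a point): On the axis of the airlock's clear plastic chamber (42 mm diameter, 35 mm tall, the place to grasp), a little above its middle; z along the axis, up. The airlock is 100 mm tall in all (120 g) and stands upright on a black saucer, its bung's foot 74 mm below this point; the red cap (45 mm diameter) on top ends 26 mm above this point.
- airlock_shoulder (a point): Centre of the underside of the bung's shoulder, 34 mm below the grasp point on the chamber; the shoulder is a blue disc 56 mm across and 6 mm thick. Below it the blue bung tapers over 40 mm from 45 mm to 33 mm diameter. Fully home, this point is at the neck's mouth. The last 8 to 10 mm need a downward push that grows from about 6 N to 12 to 18 N; friction then keeps the bung where it is.
- airlock_top (a point): Centre of the flat top of the red cap: the place to tap or push with closed fingers.
- bowl: Blue bowl, 135 mm across, 69 mm high, origin at the centre of its underside. Not to be moved.
- salt_jar: Spice jar with black cap, 41 mm diameter, 105 mm high, origin at the centre of its underside. Not to be moved.
- spoon: Wooden spoon, 310 mm long, lying at the right, origin at its middle on the worktop. Not to be moved.

How it is judged:
On the way, in this order (a step that is already met when the one before it is completed fails the run):
1. the lid is seated: all four dots no more than 2 mm higher than fully seated, before the airlock comes near the neck (z of each of lid_mark_fl, lid_mark_fr, lid_mark_br, lid_mark_bl in the frame of crock below 0.096 m and distance between airlock_shoulder and neck_mouth above 0.06 m), for 0.2 s.
2. the airlock's bung is fully home in the neck (z of airlock_shoulder in the frame of neck_mouth below 0.0025 m and horizontal distance between airlock_shoulder and neck_mouth below 0.004 m and angle between airlock_shoulder's own z axis and vertical below 0.06 rad), for 0.2 s.
At the end, for the whole second after the job is handed in: The lid sits on the rim (each dot at most 2 mm higher than fully seated, 96 mm above the crock's underside) and the airlock stands upright in the neck (within 0.06 rad), its shoulder at most 2.5 mm above the neck's mouth and within 4 mm of its centre, held by friction alone (all of step 2 and z of each of lid_mark_fl, lid_mark_fr, lid_mark_br, lid_mark_bl in the frame of crock below 0.096 m); the robot touches nothing.
It fails at once if the bowl is moved by more than 30 mm (distance of bowl from where it was at the start of the episode above 0.03 m).
It fails at once if the spice jar is moved by more than 30 mm (distance of salt_jar from where it was at the start of the episode above 0.03 m).
It fails at once if the wooden spoon is moved by more than 30 mm (distance of spoon from where it was at the start of the episode above 0.03 m).
It also fails if it takes over 61 s, if anything falls off the work surface, if the arm or the gripper's body presses on something with over 40 N, if the wrist force passes 120 N, or if a joint passes its speed limit or range.

### The arm

A 6-joint arm with a two-finger parallel gripper is mounted at the origin on a cart in front of the work surface, level with it; the furniture and walls round the work are solid. World frame = base frame: x ahead of the robot, y to its left, z up, the work surface at z = 0. Lengths are in m, angles in rad, forces in N, time in s.
With the tool pointing down it reaches from about 0.35 to 0.775 m from the base axis. Payload 5.5 kg.
Tool frame: the origin (TCP) lies at the very end of the fingers, on their centre line; the grasp point (between the pads) lies env.pinch_z behind it (env.pinch_z is the distance from the TCP to the grasp point, in m); z points along the fingers, y is the line along which they close (so a half turn about z gives the same grasp; the last joint's range is limited). The gripper opens to 85 mm and grips with 20 to 120 N. Pads are 22 mm wide; open, the fingers measure 114 mm over their backs; the gripper's body (76 mm by 85 mm) begins 54 mm behind the grasp point. The pads swing forward as they close: fully open they stand 13 mm farther back than shut.
Start: joints at [1.124, 0.313, 0.046, 1.304, 0, 1.431], TCP at [0.174, 0.548, 0.231] pointing down, gripper open.
Joint ranges: [-2.76, 2.76], [-0.86, 1.69], [-1.03, 1.26], [-2.2, 2.34], [-1.47, 1.5], [-3.14, 3.14]. Speed limits (rad/s): [2.57, 2.57, 3.14, 3.14, 3.14, 3.14].

### API

Orientations are given as a unit quaternion [w, x, y, z].
In Python, from workcell import env, eyes gives the robot as it stands.
- The arm moves only by the shell command python3 -m jog 'ROWS' [FORCE]. ROWS is JSON, one flat list of numbers, 7 for each row, row after row: the shift along the world's x, y, z as a fraction of full scale, then the turn, a rotation vector about the world's x, y, z as a fraction of full scale, then the opening, from -1 (shut) to 1 (fully open), so that 0 is half open. A call has 1 to 12 rows; each row is the pose to reach, as a shift and turn from the pose commanded when the call began, turning the shorter way round; what a row does not reach only later rows make up. Full scale, the value 1, is 20 cm for a shift and pi rad for a turn. A row lasts 1/12 s, in which the tool goes at most 41.7 mm and 7.16 degrees, less where a joint would pass 70% of its speed; a pose out of reach is approached as far as the arm can. A call with a number of a shift or a turn outside -1 to 1 is refused whole. A call with a gripper value outside its range is refused whole. The fingers move at their own pace and stop on an object; FORCE is the grip in N (left out, the last holds). Time passes only in rows, so rows that repeat a pose let the fingers close. It gives the time, the measured TCP pose, the force, the opening and the grip force at its end, in the units of the state.
- env.get_state(): the state, without advancing time (a new reading comes with each control period).
- eyes.read_camera(name): name is "scene" or "top" or "wrist"; returns (picture, depth): 384x512x3 uint8, red, green, blue; 384x512 float32, m along the optical axis (not along the pixel's ray), 0 where there is no reading.
- eyes.calibration(name): a dict with "fx", "fy", "cx", "cy" (pixels), "R" (3x3) and "t" (3): a world point X has camera coordinates R X + t; the wrist camera has in their place "tool_from_camera" (4x4, takes a point from camera to tool coordinates, whose origin is the TCP and whose axes are the flange's). Camera axes: x right, y down, z forward; pixel columns grow to the right and rows downward; lengths in m; the calibration is good to about 2 mm. A picture is of the moment at which its call begins: read the wrist's pose just before it. calibration takes no time and is no camera call.
- env.hand_in(): hands the job in; it is judged then, once.
The state is a dict: "clock": time; "joint_pos": joint angles; "qvel": joint speeds; "tau": joint torques, N m; "tcp_pos": TCP position; "orientation": TCP orientation; "wrist_force": force on the tool from outside, world axes, zero at the start; "ft_torque": the same for the moment, N m; "finger_gap": finger opening in m; "grip_force": force on a finger pad.
Only numpy, scipy, OpenCV 4.12 (cv2) and the standard library are available. Lean on these libraries where they do the work, as an engineer would, in place of code of your own. Each camera call takes 0.05 s, during which the arm holds its last target. There are 200 camera calls.

## Working session

There is one attempt and no reset: what is moved stays moved. The work goes in short steps, Python scripts to look and compute and a shell command to move; the robot and the scene stay as the last step left them, time stands still between calls to the robot, and variables do not carry over. Pictures are saved under pics/ and viewed, at most 10 in all, crops included, and the job is handed in when it is done.

```bash
mkdir -p pics
cat > h.py <<'E'
import numpy as np, cv2
from workcell import env, eyes
from scipy.spatial.transform import Rotation as Ro
def cloud(name):
    s=env.get_state(); im,d=eyes.read_camera(name); c=eyes.calibration(name)
    v,u=np.mgrid[:384,:512]
    P=np.stack([(u-c['cx'])/c['fx']*d,(v-c['cy'])/c['fy']*d,d],-1)
    if 'R' in c: W=(P-np.array(c['t']))@np.array(c['R'])
    else:
        T=np.array(c['tool_from_camera']); q=s['orientation']
        W=(P@T[:3,:3].T+T[:3,3])@Ro.from_quat([q[1],q[2],q[3],q[0]]).as_matrix().T+np.array(s['tcp_pos'])
    W[d==0]=np.nan
    return im,W
def save(im,n): cv2.imwrite('pics/'+n,im[:,:,::-1])
E
python3 - <<'E'
from h import *
im,W=cloud('top'); save(im,'top0.png'); np.savez('top.npz',im=im,W=W)
im2,W2=cloud('scene'); save(im2,'sc0.png'); np.savez('sc.npz',im=im2,W=W2)
s=env.get_state(); print(s,env.pinch_z)
E
```

```text
{'clock': 0.1, 'joint_pos': array([1.12442368e+00, 3.13960184e-01, 4.50909288e-02, 1.30360796e+00,
       2.61865579e-05, 1.43121551e+00]), 'qvel': array([-0.00057174, -0.00213142,  0.00221859, -0.00150661, -0.00019838,
        0.00046107]), 'tau': array([ 3.42337858e-03, -4.81727636e+01,  2.99242902e+01,  1.28065195e-02,
       -6.66253050e-05, -1.65996352e-05]), 'tcp_pos': array([0.17344234, 0.54773705, 0.23047752]), 'orientation': array([-2.55259038e-04,  1.52795007e-01,  9.88257547e-01, -8.00852010e-04]), 'wrist_force': array([ 0.83982762, -0.6023751 ,  0.0174531 ]), 'ft_torque': array([-0.05073441,  0.00406482, -0.01020582]), 'grip_force': 0.0, 'finger_gap': 0.08528332040280028} 0.0187
```

View pics/top0.png

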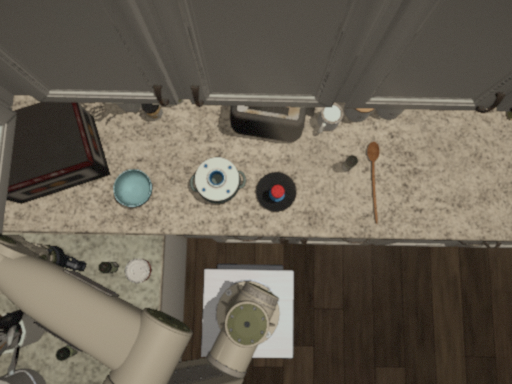

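View pics/sc0.png

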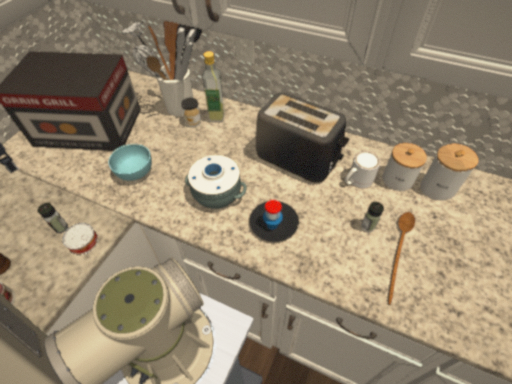

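The top view shows the crock lid at about (217,180), the airlock's red cap at (277,192), the bowl at (133,188), the jar at (350,161) and the spoon at (374,180). In the scene view the lid is at about (214,175) and the cap at (272,208).

Run:
```python
from h import *
for n in('top','sc'):
    z=np.load(n+'.npz'); im=z['im'].astype(int); W=z['W']
    r,g,b=im[...,0],im[...,1],im[...,2]
    red=(r>150)&(g<70)&(b<80)
    x=W[red]; x=x[np.abs(x[:,0]-.5)<.4]; print(n,'red',np.isfinite(x[:,0]).sum(),np.nanmedian(x,0), np.nanmin(x,0),np.nanmax(x,0))
    vv,uu=np.mgrid[:384,:512]
    c=(217,180) if n=='top' else (214,177)
    near=np.hypot(uu-c[0],vv-c[1])<40
    top=near&(W[...,2]>.085)&(W[...,2]<.108)&(r>150)
    x=W[top]; ce,ra=cv2.minEnclosingCircle(x[:,:2].astype(np.float32)); print('lid',len(x),x.mean(0),ce,ra)
    # dots
    blue=near&(b-r>35)&(W[...,2]>.088)
    nl,lab,st,cc=cv2.connectedComponentsWithStats(blue.astype(np.uint8))
    for i in range(1,nl): print('  blob',st[i,4],cc[i].round(1),np.nanmedian(W[lab==i],0).round(4))
    for nm,(u,v) in {'top':dict(bowl=(133,188),jar=(350,161)),'sc':dict(bowl=(131,163),jar=(375,208))}[n].items(): print(nm,W[v,u].round(3))
```

```text
top red 112 [ 0.42005515 -0.09382837  0.10748021] [ 0.40203172 -0.12050282  0.00793852] [ 0.45869736 -0.07595237  0.1152587 ]
lid 1140 [0.45945362 0.11763895 0.10112655] (0.46037834882736206, 0.1186659038066864) 0.07693245261907578
  blob 4 [205.5 165.5] [0.5061 0.1578 0.0998]
  blob 3 [229.7 166.7] [0.5022 0.0722 0.1036]
  blob 50 [215.3 175.2] [0.4729 0.126  0.1145]
  blob 4 [203.5 189.5] [0.4204 0.1614 0.1012]
  blob 3 [227.7 190.7] [0.4176 0.0766 0.0996]
bowl [0.437 0.432 0.006]
jar [ 0.531 -0.348  0.108]
sc red 170 [ 0.41651409 -0.09632914  0.10788038] [ 0.39688714 -0.11665355  0.01364405] [ 0.50204935 -0.04662793  0.11115084]
lid 1242 [0.45261365 0.11291839 0.10147216] (0.459347665309906, 0.11858944594860077) 0.07790318876504898
  blob 2 [208.5 159. ] [0.5048 0.1591 0.1024]
  blob 95 [211.8 168.1] [0.4744 0.1317 0.1086]
  blob 2 [232.5 168. ] [0.5026 0.0739 0.1016]
  blob 4 [193.5 177.5] [0.4208 0.1621 0.1025]
  blob 5 [217.8 187.4] [0.4171 0.077  0.1026]
bowl [0.447 0.446 0.014]
jar [ 0.529 -0.354  0.106]
```

```bash
python3 -m jog '[1,-1,0,0,0,0,-1, 1,-1,0,0,0,0,-1, 1,-1,0,0,0,0,-1, 1,-1,0,0,0,0,-1, 1,-1,0,0,0,0,-1, 1,-1,0,0,0,0,-1, 1,-1,0,0,0,0,-1, 1,-1,0,0,0,0,-1, 1,-1,0,0,0,0,-1]'
python3 -m jog '[0.235,-0.93,0,0,0,0,-1, 0.235,-0.93,0,0,0,0,-1, 0.235,-0.93,0,0,0,0,-1, 0.235,-0.93,0,0,0,0,-1, 0.235,-0.93,0,0,0,0,-1, 0.235,-0.93,-0.2,0,0,0,-1, 0.235,-0.93,-0.4,0,0,0,-1, 0.235,-0.93,-0.55,0,0,0,-1, 0.235,-0.93,-0.55,0,0,0,-1]'
```

```text
clock: 0.85
tcp_pos: [0.3747, 0.3467, 0.2309]
orientation: [-0.0, 0.155, 0.988, -0.0]
wrist_force: [-0.6, 0.5, 0.9]
finger_gap: 0.0002
grip_force: 0.0
clock: 1.6
tcp_pos: [0.4154, 0.1621, 0.1159]
orientation: [-0.005, 0.152, 0.988, -0.002]
wrist_force: [-0.7, -0.5, -0.2]
finger_gap: 0.0001
grip_force: 0.0
```

```bash
python3 -m jog '[0,0,-0.05,0,0,0,-1, 0,0,-0.1,0,0,0,-1, 0,0,-0.12,0,0,0,-1, 0,0,-0.13,0,0,0,-1, 0,0,-0.135,0,0,0,-1, 0,0,-0.135,0,0,0,-1]'
```

```text
clock: 2.1
tcp_pos: [0.4208, 0.1636, 0.0961]
orientation: [0.0, 0.152, 0.988, 0.001]
wrist_force: [-1.7, 2.1, 3.8]
finger_gap: -0.0001
grip_force: 1.9
```

```bash
python3 -m jog '[0,0,-0.01,0,0,0,-1, 0,0,-0.02,0,0,0,-1, 0,0,-0.02,0,0,0,-1, 0,0,-0.02,0,0,0,-1]'; python3 -m jog '[0,0,-0.01,0,0,0,-1, 0,0,-0.02,0,0,0,-1, 0,0,-0.02,0,0,0,-1, 0,0,-0.02,0,0,0,-1]'
```

```text
clock: 2.43
tcp_pos: [0.421, 0.1637, 0.0947]
orientation: [0.001, 0.152, 0.988, 0.001]
wrist_force: [-10.9, 0.4, 26.6]
finger_gap: 0.0004
grip_force: 13.9
clock: 2.77
tcp_pos: [0.4212, 0.1637, 0.0943]
orientation: [0.002, 0.152, 0.988, 0.001]
wrist_force: [-20.7, -1.8, 60.8]
finger_gap: 0.0001
grip_force: 30.6
```

```bash
python3 -m jog '[0,0,0.22,0,0,0,-1, -0.02,-0.21,0.22,0,0,0,-1, -0.02,-0.42,0.22,0,0,0,-1, -0.02,-0.425,0.22,0,0,0,-1, -0.02,-0.425,0.12,0,0,0,-1, -0.02,-0.425,0.08,0,0,0,-1, -0.02,-0.425,0.06,0,0,0,-1, -0.02,-0.425,0.045,0,0,0,-1, -0.02,-0.425,0.035,0,0,0,-1, -0.02,-0.425,0.03,0,0,0,-1, -0.02,-0.425,0.025,0,0,0,-1, -0.02,-0.425,0.025,0,0,0,-1]'
```

```text
clock: 3.77
tcp_pos: [0.4162, 0.077, 0.0944]
orientation: [0.0, 0.152, 0.988, -0.001]
wrist_force: [-11.3, -4.6, 29.7]
finger_gap: -0.0003
grip_force: 14.8
```

Next br: dx +0.086, dy −0.004.

```bash
python3 -m jog '[0,0,0.2,0,0,0,-1, 0.21,-0.02,0.2,0,0,0,-1, 0.42,-0.02,0.2,0,0,0,-1, 0.43,-0.02,0.2,0,0,0,-1, 0.43,-0.02,0.1,0,0,0,-1, 0.43,-0.02,0.06,0,0,0,-1, 0.43,-0.02,0.04,0,0,0,-1, 0.43,-0.02,0.025,0,0,0,-1, 0.43,-0.02,0.015,0,0,0,-1, 0.43,-0.02,0.005,0,0,0,-1, 0.43,-0.02,0,0,0,0,-1, 0.43,-0.02,0,0,0,0,-1]'
python3 -m jog '[0,0,0.2,0,0,0,-1, 0,0.21,0.2,0,0,0,-1, 0.015,0.42,0.2,0,0,0,-1, 0.015,0.425,0.2,0,0,0,-1, 0.015,0.425,0.1,0,0,0,-1, 0.015,0.425,0.06,0,0,0,-1, 0.015,0.425,0.04,0,0,0,-1, 0.015,0.425,0.025,0,0,0,-1, 0.015,0.425,0.015,0,0,0,-1, 0.015,0.425,0.005,0,0,0,-1, 0.015,0.425,0,0,0,0,-1, 0.015,0.425,0,0,0,0,-1]'
```

```text
clock: 4.77
tcp_pos: [0.5018, 0.0739, 0.0946]
orientation: [0.0, 0.152, 0.988, 0.0]
wrist_force: [-8.6, -0.5, 22.5]
finger_gap: -0.0001
grip_force: 11.2
clock: 5.77
tcp_pos: [0.5043, 0.1585, 0.0943]
orientation: [-0.001, 0.153, 0.988, 0.001]
wrist_force: [-9.9, 2.1, 22.2]
finger_gap: -0.0001
grip_force: 11.2
```

```bash
python3 -m jog '[0,0,0.2,0,0,0,-1, -0.21,0.02,0.2,0,0,0,-1, -0.42,0.02,0.2,0,0,0,-1, -0.425,0.02,0.2,0,0,0,-1, -0.425,0.02,0.1,0,0,0,-1, -0.425,0.02,0.06,0,0,0,-1, -0.425,0.02,0.04,0,0,0,-1, -0.425,0.02,0.025,0,0,0,-1, -0.425,0.02,0.015,0,0,0,-1, -0.425,0.02,0.005,0,0,0,-1, -0.425,0.02,0,0,0,0,-1, -0.425,0.02,0,0,0,0,-1]'
python3 -m jog '[0,0,0.2,0,0,0,-1, -0.02,-0.21,0.2,0,0,0,-1, -0.02,-0.42,0.2,0,0,0,-1, -0.02,-0.425,0.2,0,0,0,-1, -0.02,-0.425,0.1,0,0,0,-1, -0.02,-0.425,0.06,0,0,0,-1, -0.02,-0.425,0.03,0,0,0,-1, -0.02,-0.425,0.01,0,0,0,-1, -0.02,-0.425,0,0,0,0,-1, -0.02,-0.425,0,0,0,0,-1]'
python3 -m jog '[0,0,0.2,0,0,0,-1, 0.21,-0.02,0.2,0,0,0,-1, 0.42,-0.02,0.2,0,0,0,-1, 0.43,-0.02,0.2,0,0,0,-1, 0.43,-0.02,0.1,0,0,0,-1, 0.43,-0.02,0.06,0,0,0,-1, 0.43,-0.02,0.03,0,0,0,-1, 0.43,-0.02,0.01,0,0,0,-1, 0.43,-0.02,0,0,0,0,-1, 0.43,-0.02,0,0,0,0,-1]'
python3 -m jog '[0,0,0.3,0,0,0,-1, -0.2,0.2,0.6,0,0,0,-1, -0.4,0.2,0.9,0,0,0,0, -0.5,0.2,1,0,0,0,1, -0.5,0.2,1,0,0,0,1, -0.5,0.2,1,0,0,0,1, -0.5,0.2,1,0,0,0,1, -0.5,0.2,1,0,0,0,1, -0.5,0.2,1,0,0,0,1]'
python3 - <<'E'
from h import *
im,W=cloud('wrist'); save(im,'w1.png'); np.savez('w1.npz',im=im,W=W)
E
```

```text
clock: 6.77
tcp_pos: [0.4204, 0.1619, 0.094]
orientation: [-0.0, 0.153, 0.988, -0.0]
wrist_force: [-12.2, -2.9, 27.9]
finger_gap: -0.0002
grip_force: 13.5
clock: 7.6
tcp_pos: [0.4162, 0.0771, 0.094]
orientation: [-0.0, 0.152, 0.988, -0.001]
wrist_force: [-12.1, -3.4, 29.9]
finger_gap: 0.0006
grip_force: 14.6
clock: 8.43
tcp_pos: [0.5013, 0.0737, 0.094]
orientation: [-0.0, 0.152, 0.988, 0.0]
wrist_force: [-8.9, -0.0, 22.4]
finger_gap: 0.0
grip_force: 11.1
clock: 9.18
tcp_pos: [0.4025, 0.1133, 0.2908]
orientation: [0.0, 0.153, 0.988, 0.0]
wrist_force: [0.5, 0.3, -0.4]
finger_gap: 0.083
grip_force: 0.0
```

View pics/w1.png

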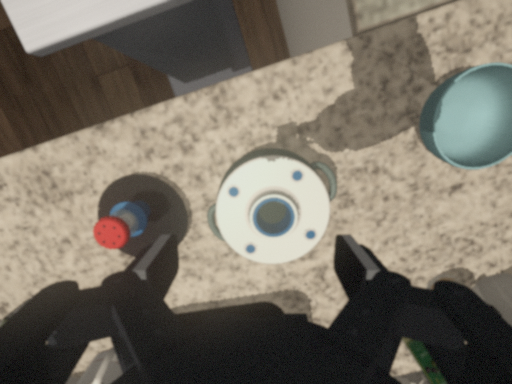

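The wrist view shows the whole lid at about (273,210), with all four dots and the neck at (274,215). The red cap is at (112,232).

Run:
```python
from h import *
z=np.load('w1.npz'); im=z['im'].astype(int); W=z['W']; r,g,b=im[...,0],im[...,1],im[...,2]
vv,uu=np.mgrid[:384,:512]; near=np.hypot(uu-273,vv-210)<60
dots=near&(b-r>35)&(W[...,2]>.08)
nl,lab,st,cc=cv2.connectedComponentsWithStats(dots.astype(np.uint8))
for i in range(1,nl):
    if st[i,4]>15: print('dot',st[i,4],cc[i].round(1),np.nanmedian(W[lab==i],0).round(4))
lid=near&(r>150)&(W[...,2]>.08)&(W[...,2]<.1)
x=W[lid]; A=np.c_[x[:,:2]-[.46,.117],np.ones(len(x))]; print('plane',np.linalg.lstsq(A,x[:,2],rcond=None)[0]); print(cv2.minEnclosingCircle(x[:,:2].astype(np.float32)))
n=near&(W[...,2]>.104); x=W[n]; print('neck',len(x),cv2.minEnclosingCircle(x[:,:2].astype(np.float32)),np.median(x[:,2]))
red=(r>120)&(g<80)&(b<80)&(uu<140)&(uu>80)
x=W[red]; zt=np.nanpercentile(x[:,2],90); t=x[x[:,2]>zt-.004]; print('cap',len(t),cv2.minEnclosingCircle(t[:,:2].astype(np.float32)),t.mean(0))
blue=(np.hypot(uu-128,vv-218)<30)&(b-r>40); x=W[blue]; x=x[np.isfinite(x[:,0])]; print('bung',len(x),np.percentile(x,[5,50,95],axis=0))
```

```text
dot 45 [297. 175.] [0.4217 0.1616 0.0964]
dot 38 [233.1 191.3] [0.4174 0.0768 0.096 ]
dot 219 [274.8 217.4] [0.464  0.1207 0.1111]
dot 39 [310.1 234.3] [0.5067 0.1572 0.0962]
dot 33 [250.2 248.4] [0.5023 0.0726 0.0962]
plane [-0.00038517  0.00375573  0.09544933]
((0.46187952160835266, 0.11653733998537064), 0.07703405618667603)
neck 1031 ((0.4613483250141144, 0.11652422696352005), 0.03160305321216583) 0.11097615259325849
cap 268 ((0.4201835095882416, -0.09348579496145248), 0.02267717383801937) [ 0.42044247 -0.08560826  0.10841091]
bung 115 [[ 0.3942033  -0.1116332   0.05391003]
 [ 0.39956883 -0.09620191  0.05539852]
 [ 0.44693773 -0.08601902  0.05676433]]
```

```bash
python3 -m jog '[0.02,-0.2,0,0,0,0,1, 0.04,-0.4,-0.1,0,0,0,1, 0.06,-0.6,-0.2,0,0,0,1, 0.08,-0.8,-0.4,0,0,0,1, 0.09,-1,-0.6,0,0,0,1, 0.09,-1,-0.6,0,0,0,1, 0.09,-1,-0.6,0,0,0,1, 0.09,-1,-0.6,0,0,0,1]'
```

```text
clock: 9.9
tcp_pos: [0.4187, -0.0875, 0.1682]
orientation: [-0.003, 0.155, 0.988, 0.001]
wrist_force: [-0.9, 0.5, 0.1]
finger_gap: 0.0855
grip_force: 0.0
```

```bash
python3 -m jog '[0,-0.035,0,0,0,0,1, 0,-0.035,-0.15,0,0,0,1, 0,-0.035,-0.3,0,0,0,1, 0,-0.035,-0.45,0,0,0,1, 0,-0.035,-0.54,0,0,0,1, 0,-0.035,-0.54,0,0,0,1, 0,-0.035,-0.54,0,0,0,1]'; python3 -m jog '[0,0,0,0,0,0,-0.1, 0,0,0,0,0,0,-0.2, 0,0,0,0,0,0,-0.3, 0,0,0,0,0,0,-0.3, 0,0,0,0,0,0,-0.3, 0,0,0,0,0,0,-0.3, 0,0,0,0,0,0,-0.3]' 60
```

```text
clock: 10.48
tcp_pos: [0.4207, -0.0932, 0.0636]
orientation: [-0.0, 0.152, 0.988, 0.0]
wrist_force: [-0.5, -0.2, -0.2]
finger_gap: 0.0852
grip_force: 0.0
clock: 11.07
tcp_pos: [0.4222, -0.0944, 0.065]
orientation: [0.002, 0.153, 0.988, -0.0]
wrist_force: [-0.5, -0.1, 6.4]
finger_gap: 0.043
grip_force: 59.8
```

```bash
python3 -m jog '[0,0,0.1,0,0,0,-0.3, 0,0,0.3,0,0,0,-0.3, 0,0,0.5,0,0,0,-0.3, 0,0,0.72,0,0,0,-0.3, 0.05,0.15,0.72,0,0,0,-0.3, 0.1,0.35,0.72,0,0,0,-0.3, 0.15,0.55,0.72,0,0,0,-0.3, 0.2,0.75,0.72,0,0,0,-0.3, 0.2,0.95,0.72,0,0,0,-0.3, 0.2,1,0.72,0,0,0,-0.3, 0.2,1,0.72,0,0,0,-0.3, 0.2,1,0.72,0,0,0,-0.3]'
python3 - <<'E'
from h import *
print(env.get_state()['tcp_pos'])
im,W=cloud('wrist'); im2,W2=cloud('scene'); np.savez('g.npz',a=im,b=W,c=im2,d=W2)
print(env.get_state()['tcp_pos'])
save(np.hstack([im,im2[80:240,130:340].repeat(2,0).repeat(2,1)[:384]])[:,:].copy()[:, :], 'g1.png') if 0 else None
k=cv2.resize(im2[60:220,140:300],(384,384)); save(cv2.resize(np.hstack([im,k]),(800,343)),'g1.png')
E
```

```text
clock: 12.07
tcp_pos: [0.4604, 0.1064, 0.2075]
orientation: [0.0, 0.152, 0.988, -0.0]
wrist_force: [0.7, -0.4, -2.0]
finger_gap: 0.0434
grip_force: 61.7
[0.46042405 0.10643008 0.20747811]
[0.46056942 0.10520706 0.20743354]
```

View pics/g1.png

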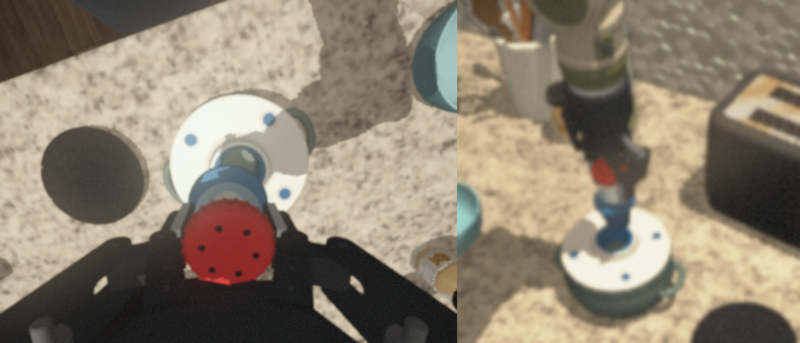

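The airlock hangs upright in the fingers above the neck; in the wrist view (left) the cap is at about (230,242), with the blue shoulder disc and the bung's foot above it.

Run:
```python
from h import *
from scipy.optimize import least_squares
z=np.load('g.npz'); im=z['a'].astype(int); W=z['b']; r,g,b=im[...,0],im[...,1],im[...,2]
red=(r>110)&(g<80)&(b<80)
x=W[red]; x=x[np.isfinite(x[:,0])]; zt=np.median(x[:,2]); t=x[abs(x[:,2]-zt)<.004]
A=np.c_[t[:,:2]-t[:,:2].mean(0),np.ones(len(t))]; print('cap',zt,cv2.minEnclosingCircle(t[:,:2].astype(np.float32)),'tilt',np.linalg.lstsq(A,t[:,2],rcond=None)[0][:2])
bl=(b-r>30)&(W[...,2]>.14); x=W[bl]; x=x[np.isfinite(x[:,0])]
print('blue z hist',np.histogram(x[:,2],bins=np.arange(.14,.2,.004)))
zs=np.percentile(x[:,2],90)
s=x[abs(x[:,2]-zs)<.004]; print('sh',len(s),s.min(0),s.max(0),zs)
# horizontal rim: outermost points (low x) per y
e=[]
for y in np.arange(s[:,1].min(),s[:,1].max(),.002):
    q=s[abs(s[:,1]-y)<.0015]
    if len(q): e.append(q[q[:,0].argmin(),:2])
e=np.array(e); f=least_squares(lambda p:np.hypot(*(e-p).T)-.028,[.46,.106],loss='soft_l1',f_scale=.001); print('fit',f.x,f.fun.std())
lx=W[(r>150)&(g>140)&(W[...,2]>.08)&(W[...,2]<.1)]; 
f=least_squares(lambda p:np.clip(np.hypot(*(lx[:,:2]-p).T)-.077,0,None)*30+0,[.461,.117]); print('lid',f.x,len(lx))
```

```text
cap 0.2515860251684354 ((0.4593728184700012, 0.10588625073432922), 0.023503301665186882) tilt [ 0.02626997 -0.01865949]
blue z hist (array([0, 0, 0, 0, 0, 0, 0, 0, 0, 0, 0, 0, 0, 3]), array([0.14 , 0.144, 0.148, 0.152, 0.156, 0.16 , 0.164, 0.168, 0.172,
       0.176, 0.18 , 0.184, 0.188, 0.192, 0.196]))
sh 559 [0.43132926 0.09275162 0.19521076] [0.46495223 0.13139538 0.19982411] 0.1988222642911986
fit [0.45993219 0.1031794 ] 0.0013985239975763761
lid [0.46578373 0.12100592] 10729
```

```bash
python3 -m jog '[0.01,0.055,0,0,0,0,-0.3, 0.01,0.055,0,0,0,0,-0.3, 0.01,0.055,-0.1,0,0,0,-0.3, 0.01,0.055,-0.18,0,0,0,-0.3, 0.01,0.055,-0.24,0,0,0,-0.3, 0.01,0.055,-0.28,0,0,0,-0.3, 0.01,0.055,-0.32,0,0,0,-0.3, 0.01,0.055,-0.34,0,0,0,-0.3, 0.01,0.055,-0.34,0,0,0,-0.3]'
```

```text
clock: 12.92
tcp_pos: [0.4629, 0.1175, 0.139]
orientation: [-0.0, 0.153, 0.988, 0.001]
wrist_force: [0.2, 2.4, -3.2]
finger_gap: 0.0431
grip_force: 61.8
```

```bash
python3 -m jog '[-0.005,0,-0.02,0,0,0,-0.3, -0.005,0,-0.035,0,0,0,-0.3, -0.005,0,-0.045,0,0,0,-0.3, -0.005,0,-0.055,0,0,0,-0.3, -0.005,0,-0.055,0,0,0,-0.3]'
```

```text
clock: 13.33
tcp_pos: [0.4635, 0.1174, 0.1302]
orientation: [0.002, 0.153, 0.988, 0.001]
wrist_force: [0.8, 1.3, 7.5]
finger_gap: 0.0432
grip_force: 61.9
```

```bash
python3 -m jog '[0,0,-0.01,0,0,0,-0.3, 0,0,-0.02,0,0,0,-0.3, 0,0,-0.02,0,0,0,-0.3, 0,0,-0.02,0,0,0,-0.3]';python3 -m jog '[0,0,-0.01,0,0,0,-0.3, 0,0,-0.015,0,0,0,-0.3, 0,0,-0.015,0,0,0,-0.3, 0,0,-0.015,0,0,0,-0.3]'
```

```text
clock: 13.67
tcp_pos: [0.4638, 0.1174, 0.1271]
orientation: [0.003, 0.153, 0.988, 0.001]
wrist_force: [0.3, 2.4, 13.3]
finger_gap: 0.0428
grip_force: 61.9
clock: 14.0
tcp_pos: [0.464, 0.1174, 0.1267]
orientation: [0.004, 0.153, 0.988, 0.001]
wrist_force: [-9.0, 0.2, 33.7]
finger_gap: 0.0431
grip_force: 61.9
```

```bash
python3 -m jog '[0,0,0.018,0,0,0,-0.3, 0,0,0.018,0,0,0,-0.3, 0,0,0.018,0,0,0,1, 0,0,0.018,0,0,0,1, 0,0,0.018,0,0,0,1, 0,0,0.018,0,0,0,1, 0,0,0.018,0,0,0,1, 0,0,0.018,0,0,0,1, 0,0,0.2,0,0,0,1, 0,0,0.4,0,0,0,1, 0,0,0.6,0,0,0,1, 0,0,0.6,0,0,0,1]'
python3 -m jog '[0,0,0.1,0,0,0,1, -0.25,0,0.3,0,0,0,1, -0.4,0,0.4,0,0,0,1, -0.4,0,0.4,0,0,0,1, -0.4,0,0.4,0,0,0,1]'
python3 - <<'E'
from h import *
im,W=cloud('wrist'); im2,W2=cloud('scene'); np.savez('f.npz',a=im,b=W,c=im2,d=W2)
k=cv2.resize(im2[90:220,150:280],(384,384)); save(cv2.resize(np.hstack([im,k]),(800,343)),'f1.png')
im=im.astype(int); r,g,b=im[...,0],im[...,1],im[...,2]
red=(r>110)&(g<80)&(b<80); x=W[red]; x=x[np.isfinite(x[:,0])&(x[:,2]>.1)]; zt=np.percentile(x[:,2],80); t=x[abs(x[:,2]-zt)<.004]
A=np.c_[t[:,:2]-t[:,:2].mean(0),np.ones(len(t))]; print('cap',zt,cv2.minEnclosingCircle(t[:,:2].astype(np.float32)),'tilt',np.linalg.lstsq(A,t[:,2],rcond=None)[0][:2])
l=(r>150)&(g>140)&(W[...,2]>.085)&(W[...,2]<.102)&(np.hypot(W[...,0]-.461,W[...,1]-.1165)<.08); x=W[l]
A=np.c_[x[:,:2]-[.461,.1165],np.ones(len(x))]; print('lid',np.linalg.lstsq(A,x[:,2],rcond=None)[0],len(x),cv2.minEnclosingCircle(x[:,:2].astype(np.float32)))
bl=(b-r>30)&(W[...,2]>.105)&(W[...,2]<.14)&(abs(W[...,0]-.45)<.06); x=W[bl]; print('blue z',np.percentile(x[:,2],[5,25,50,75,95]),x.min(0),x.max(0))
E
```

```text
clock: 15.0
tcp_pos: [0.4652, 0.1174, 0.2488]
orientation: [0.006, 0.153, 0.988, 0.001]
wrist_force: [0.9, 0.4, -0.0]
finger_gap: 0.0855
grip_force: 0.0
clock: 15.42
tcp_pos: [0.3802, 0.1174, 0.3243]
orientation: [0.002, 0.152, 0.988, 0.001]
wrist_force: [0.7, 0.5, 0.3]
finger_gap: 0.0856
grip_force: 0.0
cap 0.17135756723193632 ((0.4578923285007477, 0.12147829681634903), 0.016901196911931038) tilt [ 0.11581644 -0.01682937]
lid [ 9.51489150e-05 -6.27731145e-04  9.52865181e-02] 5588 ((0.46173810958862305, 0.116838239133358), 0.07725431770086288)
blue z [0.11678944 0.11749886 0.11792086 0.11843182 0.11937816] [0.43470152 0.0906286  0.1158991 ] [0.46499022 0.1263202  0.13537132]
```

View pics/f1.png

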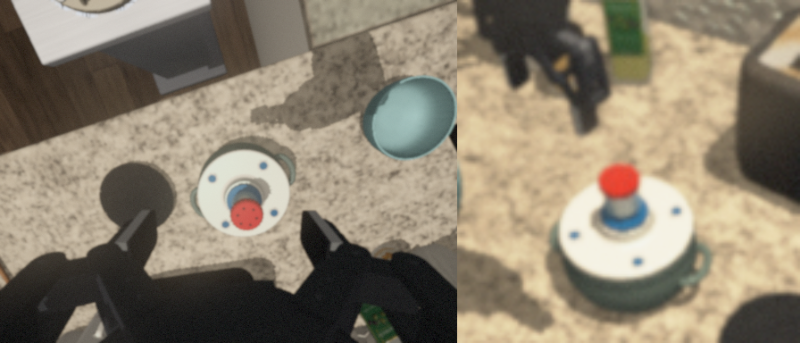

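The bung sits in the neck with its shoulder on it, and the lid is flush. I'll check the tilt with a better cap fit, then give a tap from above to make sure.

Run:
```python
from h import *
z=np.load('f.npz')
for i,j in('ab','cd'):
    im=z[i].astype(int); W=z[j]; r,g,b=im[...,0],im[...,1],im[...,2]
    m=(np.hypot(W[...,0]-.461,W[...,1]-.117)<.045)&(W[...,2]>.155)&(W[...,2]<.19)&(r>g+40); t=W[m]; h=t[:,2]
    zt=np.median(h); t=t[abs(h-zt)<.003]
    A=np.c_[t[:,:2]-t[:,:2].mean(0),np.ones(len(t))]
    print(len(t),zt,cv2.minEnclosingCircle(t[:,:2].astype(np.float32)),np.linalg.lstsq(A,t[:,2],rcond=None)[0])
```

```text
948 0.17130762642593794 ((0.460924357175827, 0.11675859242677689), 0.022695478051900864) [ 0.01566395 -0.0103204   0.17127224]
133 0.17036266888459664 ((0.4588293135166168, 0.1168312057852745), 0.02240370772778988) [0.01475175 0.00779714 0.17058435]
```

```bash
python3 -m jog '[0.4,0,0,0,0,0,-1, 0.4,0,0,0,0,0,-1, 0.4,0,-0.15,0,0,0,-1, 0.4,0,-0.3,0,0,0,-1, 0.4,0,-0.5,0,0,0,-1, 0.4,0,-0.65,0,0,0,-1, 0.4,0,-0.7,0,0,0,-1, 0.4,0,-0.7,0,0,0,-1]'
```

```text
clock: 16.18
tcp_pos: [0.4596, 0.1168, 0.1773]
orientation: [-0.004, 0.153, 0.988, -0.001]
wrist_force: [-0.1, -0.9, -0.3]
finger_gap: 0.0003
grip_force: 0.0
```

```bash
python3 -m jog '[0,0,0,0,0,0,-1, 0,0,-0.03,0,0,0,-1, 0,0,-0.05,0,0,0,-1, 0,0,-0.065,0,0,0,-1, 0,0,-0.075,0,0,0,-1, 0,0,-0.085,0,0,0,-1, 0,0,-0.085,0,0,0,-1]'
```

```text
clock: 16.77
tcp_pos: [0.4632, 0.1171, 0.1699]
orientation: [0.003, 0.153, 0.988, 0.0]
wrist_force: [-9.1, -1.7, 32.2]
finger_gap: -0.0002
grip_force: 15.8
```

```bash
python3 -m jog '[0,0,0.1,0,0,0,-1, 0,0,0.3,0,0,0,-1, 0,0,0.5,0,0,0,-1, 0,0,0.5,0,0,0,-1, 0,0,0.5,0,0,0,-1, 0,0,0.5,0,0,0,-1]'
python3 - <<'E'
from h import *
im,W=cloud('top'); r,g=im[...,0].astype(int),im[...,1].astype(int)
sc,V=cloud('scene'); r,g=sc[...,0].astype(int),sc[...,1].astype(int)
m=(np.hypot(V[...,0]-.461,V[...,1]-.117)<.045)&(V[...,2]>.155)&(V[...,2]<.19)&(r>g+40); print(np.median(V[m],0))
print(env.hand_in())
E
```

```text
clock: 17.27
tcp_pos: [0.462, 0.1172, 0.2649]
orientation: [0.001, 0.153, 0.988, 0.0]
wrist_force: [-0.8, -0.5, 0.2]
finger_gap: -0.0001
grip_force: 0.0
[0.45712188 0.11456972 0.17016346]
the job is handed in; nothing more can be done
None
```

The crock is closed and the job is handed in at about 17 s, though I got no verdict back: the lid measures flush and level, the airlock's bung is fully home and upright in the neck, and the robot never went near the bowl, spice jar or spoon.

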